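# Hang the red lantern on the drying tree

## Task

Turn the drying tree until its bare branch points over the yellow mark on the front of the base. Then hang the red lantern by its eye on that branch and slide it inwards, pushing the brass keeper ahead of it until it is felt to be home, and for a moment press it firmly there with about 10 N; the keeper's stop is not at a known place, and the tree must never be loaded with more than 20 N. Let go, leaving the lantern hanging still where it is against the keeper, and leave everything else standing where it was.

Things in the scene. Friction and masses are not known exactly. Their poses are not given: they have to be found in the camera images.
- tree_base: The drying tree's fixed round steel base, 150 mm across, 18 mm high. Origin: centre of its underside, on the vertical turning axis. Its -x axis points over the yellow front mark, roughly towards the robot. The 16 mm wooden post on it ends in a red cap (top at 218 mm)
- tree (a joint): Turn of the tree about the vertical axis, rad, counter-clockwise from above; limits -3.6, 3.6. At 0 the bare branch points along the base's +x (away from the mark); at +3.14 or -3.14 over the mark. Dry friction of 0.12 N m holds it where it is left (1.3 N at 90 mm); it can be pushed round by the bare branch
- hub (a point): On the turning axis at the branches' height, in the 32 mm hub, 200 mm above the table. Four level steel branches leave it 90 degrees apart, 8 mm thick, each reaching 110 mm from the axis, with a 10 mm ball tip. Three carry fixed lanterns (green, blue, white) shaped like the red one, hung 41 mm out, finial tops at 243 mm. The fourth is bare but for its brass keeper
- branch_tip (a point): Outermost point of the bare branch, at the end of its ball tip, on the branch's axis, 110 mm from the turning axis; its x axis points outwards along the branch, z up
- branch_root (a point): Point on the bare branch's axis 41 mm from the turning axis; x axis outwards along the branch, z up. The keeper here is a brass collar 26 mm across and 12 mm long; it stops against a dark 20 mm sleeve that a thumbscrew clamps somewhere along the branch. With the keeper home its outer face is 36 to 48 mm from the turning axis: differs each time, not measured, to be felt
- keeper (a joint): Travel of the brass keeper along the bare branch from its own outer end, in m, whatever the sleeve's setting: 0 out, 0.014 home against the sleeve (hard stop, force rises steeply). Starts at 0 to 0.004; slides inwards with about 4 N of dry friction and stays where it is left
- lantern: The red lantern with yellow trim, about 130 g, standing upright on the red board; the same from either side (half turn about z). Origin: centre of its underside; z up. From the bottom: round red body 48 mm across, 36 mm tall; yellow eye frame, 36 to 70 mm up; square wooden finial to grip, 14x14 mm, 70 to 102 mm up
- eye (a point): Centre of the lantern's eye, 54 mm above its underside; axes as the lantern's. The eye frame is 10 mm thick (along x) and 32 mm wide (y); the rectangular eye passes through it along x, 14 mm wide (y) and 18 mm high (45 to 63 mm up)
- grip (a point): On the lantern's axis in the finial, 92 mm above its underside, a height to grip at; axes as the lantern's
- board: Fixed red board, 220 (x) x 240 (y) x 12 mm thick; origin at centre of underside
- drum: terracotta toy drum, 42 mm across, 26 mm tall, on the red board; origin at its underside; leave it alone
- duck: yellow clay duck, 42 mm across, 40 mm tall, on the red board; origin at its underside; leave it alone
- clay: green block of modelling clay, 45x30x20 mm, on the red board; origin at its underside; leave it alone
- mug: white mug, 76 mm across, 85 mm tall; origin at its underside; leave it alone
- paint: white paint jar with blue cap, 44 mm across, 60 mm tall; origin at its underside; leave it alone
- brush: brush lying flat, 170 mm long; leave it alone
- vase: green glass vase, 60 mm across, 80 mm tall; origin at its underside; leave it alone
Things that resemble listed ones, but are neither listed nor needed, are in the scene too. What is meant by the lantern is not black, and is the smaller of those in its own colour.

How it is judged:
On the way, in this order (a step that is already met when the one before it is completed fails the run):
1. the bare branch points over the yellow mark (tip within 20 mm to either side) (x of branch_tip in the frame of tree_base below -0.09 m and y of branch_tip in the frame of tree_base between -0.02 and 0.02 m), for 0.2 s.
2. the lantern's eye is threaded on the bare branch (x of eye in the frame of branch_root between -0.01 and 0.058 m and y of eye in the frame of branch_root between -0.009 and 0.009 m and z of eye in the frame of branch_root between -0.013 and 0.013 m), for 0.1 s.
3. the lantern has pushed the keeper home and is pressed against it with 7 N or more (value of joint keeper above 0.0125 m and contact force between lantern and tree_base above 7 N and x of eye in the frame of branch_root below 0.02 m and y of eye in the frame of branch_root between -0.009 and 0.009 m), for 0.2 s.
At the end, for the whole second after the job is handed in: The bare branch points over the yellow mark (tip within 20 mm to either side), the lantern hangs by its eye on the bare branch, upright within 0.25 rad and its eye 37 to 61 mm from the turning axis, the keeper is within 1.5 mm of home, and lantern and tree are at rest (all of step 1 and value of joint keeper above 0.0125 m and x of eye in the frame of branch_root between -0.004 and 0.02 m and y of eye in the frame of branch_root between -0.009 and 0.009 m and z of eye in the frame of branch_root between -0.013 and 0 m and angle between lantern's own z axis and vertical below 0.25 rad and linear speed of lantern below 0.03 m/s and angular speed of lantern below 0.5 rad/s and velocity of joint tree between -0.05 and 0.05 rad/s); the robot touches nothing.
It fails at once if the tree is loaded with more than 20 N (contact force between tree_base and anything else above 20 N).
It fails at once if the drum, duck, clay, mug, paint jar, brush or vase is moved by more than 20 mm (distance of any of drum, duck, clay, mug, paint, brush, vase from where it was at the start of the episode above 0.02 m).
It also fails if it takes over 72 s, if anything falls off the work surface, if the arm or the gripper's body presses on something with over 40 N, if the wrist force passes 120 N, or if a joint passes its speed limit or range.

## Robot

A 6-joint arm with a two-finger parallel gripper is mounted at the origin on the work surface. World frame = base frame: x ahead of the robot, y to its left, z up, the work surface at z = 0. Lengths are in m, angles in rad, forces in N, time in s.
With the tool pointing down it reaches from about 0.25 to 0.775 m from the base axis. Payload 4 kg.
Tool frame: the origin (TCP) lies at the very end of the fingers, on their centre line; the grasp point (between the pads) lies 19 mm behind it; z points along the fingers, y is the line along which they close (so a half turn about z gives the same grasp; the last joint's range is limited). The gripper opens to 94 mm and grips with 3 to 60 N. Pads are 16 mm wide; open, the fingers measure 119 mm over their backs; the gripper's body (75 mm by 177 mm) begins 78 mm behind the grasp point.
Start: joints at [-1.439, 0.087, 1.371, -0, 1.684, -0.103], TCP at [0.128, -0.535, 0.206] pointing down, gripper open.
Joint ranges: [-3.1, 3.1], [-0.76, 2.03], [0.27, 2.55], [-1.08, 4.22], [0.17, 2.65], [-2.57, 2.57]. Speed limits (rad/s): [2.79, 2.79, 3.14, 3.14, 3.14, 3.14].

## Interface

Orientations are given as a rotation vector (axis times angle).
In Python, from station import sensors, optics, workorder gives the robot as it stands.
- The arm moves only by the shell command python3 -m jog 'ROWS' [FORCE]. ROWS is JSON, one flat list of numbers, 7 for each row, row after row: the turn, a rotation vector about the tool's x, y, z in units of 0.1 rad (1.0 is 0.1 rad), then the shift along the tool's x, y, z in units of 0.02 m (1.0 is 0.02 m), then the closure in counts, from 0 (fully open) to 255 (shut). A call has 1 to 10 rows; each row shifts and turns the commanded pose from where the row before left it, along the tool's axes as they then stand; what a row does not reach is not made up. A row lasts 1/12 s, in which the tool goes at most 41.7 mm and 7.16 degrees, less where a joint would pass 70% of its speed; a pose out of reach is approached as far as the arm can. A call with a number of a shift or a turn outside -1 to 1 is refused whole. A call with a gripper value outside its range is refused whole. The fingers move at their own pace and stop on an object; FORCE is the grip in N (left out, the last holds). Time passes only in rows, so rows that do not move let the fingers close. It gives the time, the measured TCP pose, the force, the opening and the grip force at its end, in the units of the state.
- sensors.read_state(): the state, without advancing time (a new reading comes with each control period).
- optics.get_image(name): name is "scene" or "top"; returns a dict with "color" (384x512x3 uint8, red, green, blue), "depth" (384x512 float32, m along the optical axis (not along the pixel's ray), 0 where there is no reading), "fx", "fy", "cx", "cy" (pixels), "rvec" (rotation vector, rad) and "tvec" (3), from world to camera coordinates, as OpenCV has them. Camera axes: x right, y down, z forward; pixel columns grow to the right and rows downward; lengths in m; the calibration is good to about 2 mm. A picture is of the moment at which its call begins.
- workorder.job_done(): hands the job in; it is judged then, once.
The state is a dict: "t": time; "joint_pos": joint angles; "qvel": joint speeds; "tau": joint torques, N m; "position": TCP position; "eef_rot": TCP orientation; "wrist_force": force on the tool from outside, world axes, zero at the start; "torque": the same for the moment, N m; "opening": opening from 0.0 (shut) to 1.0 (fully open); "finger_force": force on a finger pad.
Only numpy, scipy, OpenCV 4.12 (cv2) and the standard library are available. Lean on these libraries where they do the work, as an engineer would, in place of code of your own. Each camera call takes 0.05 s, during which the arm holds its last target. There are 200 camera calls.

## Working session

There is one attempt and no reset: what is moved stays moved. The work goes in short steps, Python scripts to look and compute and a shell command to move; the robot and the scene stay as the last step left them, time stands still between calls to the robot, and variables do not carry over. Pictures are saved under pics/ and viewed, at most 11 in all, crops included, and the job is handed in when it is done.

```bash
mkdir -p pics; ls
cat > h.py <<'E'
import numpy as np, cv2
from station import sensors, optics, workorder
from scipy.spatial.transform import Rotation as R
def grab(n):
    d=optics.get_image(n); np.savez('/tmp/'+n+'.npz',**d); return d
def load(n): return dict(np.load('/tmp/'+n+'.npz'))
def cloud(d):
    h,w=d['depth'].shape; v,u=np.mgrid[:h,:w]; z=d['depth']
    c=np.stack([(u-d['cx'])/d['fx']*z,(v-d['cy'])/d['fy']*z,z],-1)
    r=R.from_rotvec(np.array(d['rvec']).ravel()).as_matrix()
    return (c-np.array(d['tvec']).ravel())@r
def save(img,f,s=1): cv2.imwrite(f,cv2.resize(img[...,::-1],None,fx=s,fy=s,interpolation=cv2.INTER_CUBIC))
E
python3 - <<'E'
from h import *
a=grab('top');b=grab('scene')
save(a['color'],'pics/top.png',1.5);save(b['color'],'pics/scene.png',1.5)
s=sensors.read_state();print(s)
for d in(a,b):print(-R.from_rotvec(d['rvec'].ravel()).as_matrix().T@d['tvec'].ravel(),d['fx'])
E
```

```text
pics
{'t': 0.1, 'joint_pos': array([-1.43909783e+00,  8.78972798e-02,  1.37210818e+00,  1.37504125e-05,
        1.68358156e+00, -1.03106472e-01]), 'qvel': array([-0.00061603, -0.0009553 , -0.00266677,  0.00098136,  0.00045005,
        0.00015469]), 'tau': array([ 1.84927419e-03, -3.41251624e+01, -3.03302622e+01,  7.19606783e-02,
        3.03920091e-02, -9.52073424e-05]), 'position': array([ 0.12789117, -0.53441881,  0.2044098 ]), 'eef_rot': array([-3.11798577e+00, -3.67752869e-01,  2.33074959e-05]), 'wrist_force': array([ 0.59680043, -0.25191903, -0.11605476]), 'torque': array([ 0.05170285, -0.00161573,  0.01808604]), 'finger_force': 0.0, 'opening': 1.0027214627906973}
[ 0.40600275 -0.0710077   1.11921543] 349.32526533068994
[1.40218208 0.28582894 0.86918737] 351.31799169731863
```

View pics/top.png

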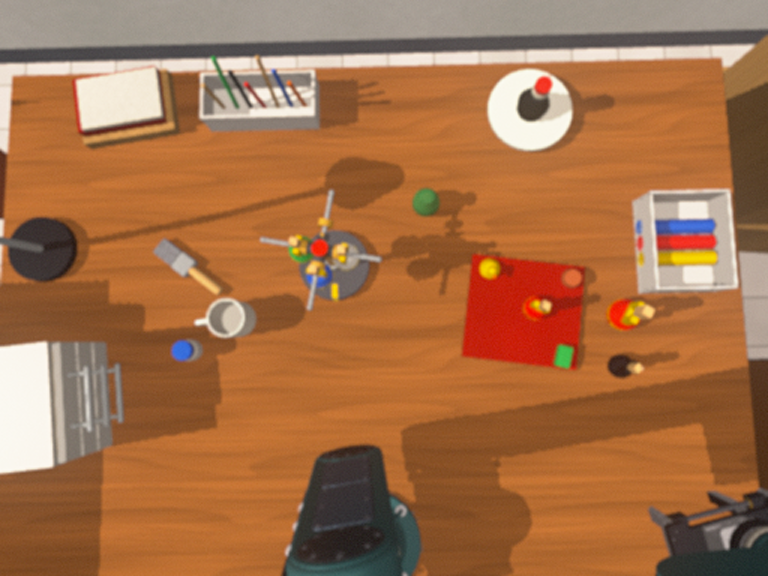

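View pics/scene.png

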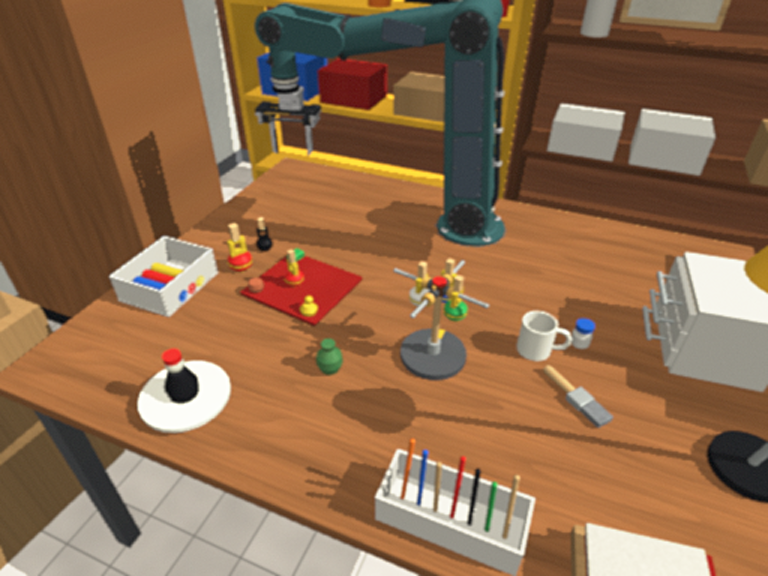

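The candidates for the lantern, in 1.5x top-view pixels:
- Small red lantern on the red board, at (537,308).
- Larger red lantern off the board, at (630,314).
- Black lantern, at (622,366).

The description gives the small one on the board. The bare branch with the brass keeper points up (+x) at about (328,200), and the yellow mark is at (335,292). Next I'll measure and check in a crop.

Run:
```python
from h import *
a=load('top');b=load('scene')
c1=cv2.resize(a['color'][155:255,300:435],None,fx=4,fy=4,interpolation=cv2.INTER_CUBIC)
c2=cv2.resize(b['color'][155:225,135:250],None,fx=540/115,fy=540/115*0+400/70*0.8,interpolation=cv2.INTER_CUBIC)[:190*2]
c2=cv2.resize(b['color'][150:215,150:250],(540,351),interpolation=cv2.INTER_CUBIC)
c=np.vstack([c1[:249+0] if 0 else cv2.resize(c1,(336,249)),np.zeros((0,336,3),np.uint8)])
c2=cv2.resize(c2,(383,249)); save(np.hstack([c,c2]),'pics/c1.png',1.1)
P=cloud(a);Q=cloud(b)
def f(u,v):print((u,v),P[v,u].round(4),a['color'][v,u])
for u,v in[(213,165),(220,130),(176,160),(253,173),(207,204),(223,195),(216,149)]:f(u,v)
# clusters by region
def comp(C,X,m,n):
    p=X[m]; print(n,len(p),p.mean(0).round(4) if len(p) else '',np.percentile(p,[2,50,98],axis=0).round(4).tolist() if len(p) else '')
for n,d,X in(('top',a,P),('scene',b,Q)):
    C=cv2.cvtColor(d['color'],cv2.COLOR_RGB2HSV);z=X[...,2];ok=d['depth']>0
    reg=lambda x0,x1,y0,y1,z0,z1:ok&(X[...,0]>x0)&(X[...,0]<x1)&(X[...,1]>y0)&(X[...,1]<y1)&(z>z0)&(z<z1)
    m=reg(.3,.7,-.1,.25,.205,.23)&(C[...,1]>200)&((C[...,0]<6)|(C[...,0]>174));comp(C,X,m,n+' cap')
    m=reg(.3,.7,-.1,.25,.008,.03);comp(C,X,m,n+' base')
    m=reg(.3,.7,-.1,.25,.012,.03)&(C[...,0]>20)&(C[...,0]<35)&(C[...,1]>170);comp(C,X,m,n+' mark')
    m=reg(.25,.55,-.5,-.15,.085,.125);comp(C,X,m,n+' finial')
    m=reg(.25,.55,-.5,-.15,.016,.046);comp(C,X,m,n+' low')
    m=reg(.25,.6,-.5,-.15,.01,.014);comp(C,X,m,n+' board')
```

```text
(213, 165) [0.5708 0.0663 0.2172] [247  36  10]
(220, 130) [0.6682 0.0491 0.2035] [185 176 167]
(176, 160) [0.5887 0.167  0.2044] [179 169 162]
(253, 173) [ 0.5492 -0.0379  0.2066] [154 140 130]
(207, 204) [0.4695 0.0843 0.205 ] [162 152 142]
(223, 195) [0.5097 0.0646 0.0227] [249 215   0]
(216, 149) [0.6144 0.0589 0.2125] [232 173  66]
top cap 90 [0.5706 0.0669 0.2176] [[0.5576, 0.0549, 0.2132], [0.5707, 0.0663, 0.2173], [0.5836, 0.0798, 0.2211]]
top base 850 [0.5537 0.0597 0.0177] [[0.4563, -0.0021, 0.013], [0.5448, 0.0517, 0.0177], [0.6391, 0.2394, 0.0229]]
top mark 43 [0.5191 0.0667 0.0186] [[0.4976, 0.0451, 0.0141], [0.5135, 0.0654, 0.0186], [0.6164, 0.0806, 0.023]]
top finial 41 [ 0.4686 -0.3506  0.1073] [[0.4603, -0.3586, 0.0856], [0.4677, -0.35, 0.1118], [0.477, -0.344, 0.1162]]
top low 513 [ 0.4549 -0.3746  0.0315] [[0.3489, -0.4441, 0.0161], [0.4635, -0.3995, 0.0325], [0.5462, -0.2392, 0.045]]
top board 3036 [ 0.4604 -0.3277  0.012 ] [[0.3579, -0.4484, 0.0101], [0.4571, -0.3235, 0.0119], [0.5711, -0.2148, 0.0139]]
scene cap 40 [0.577  0.0701 0.2177] [[0.5635, 0.0587, 0.2137], [0.5774, 0.0703, 0.2179], [0.5889, 0.0809, 0.2202]]
scene base 1076 [0.583  0.0742 0.0174] [[0.5055, 0.0029, 0.0093], [0.5867, 0.0765, 0.0176], [0.6466, 0.1409, 0.0226]]
scene mark 11 [0.5129 0.0689 0.0204] [[0.5036, 0.0639, 0.0177], [0.5108, 0.069, 0.02], [0.527, 0.0723, 0.0238]]
scene finial 38 [ 0.4751 -0.3489  0.1014] [[0.4679, -0.3596, 0.0858], [0.4752, -0.348, 0.1026], [0.4817, -0.3415, 0.1142]]
scene low 218 [ 0.4763 -0.3791  0.0316] [[0.3526, -0.4988, 0.0164], [0.4899, -0.3901, 0.0322], [0.5483, -0.2509, 0.0445]]
scene board 1163 [ 0.4759 -0.316   0.0117] [[0.3655, -0.4428, 0.0101], [0.4792, -0.311, 0.0116], [0.5806, -0.2109, 0.0138]]
```

View pics/c1.png

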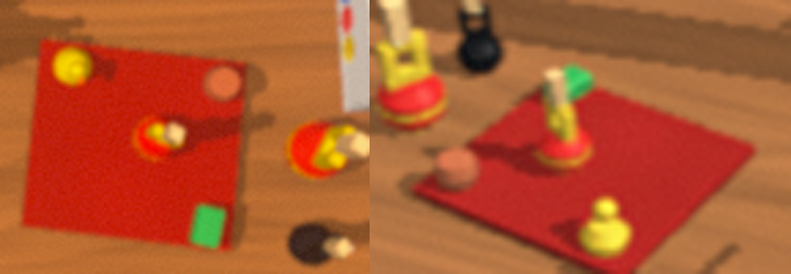

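The crop confirms it: the small red lantern on the board is at crop (160,135), and the big red one and the black one stand off the board. Now for its precise pose and yaw.

Run:
```python
from h import *
from scipy.optimize import minimize
ims=[load('top'),load('scene')]
for n,d in zip('TS',ims):
    X=cloud(d);C=cv2.cvtColor(d['color'],cv2.COLOR_RGB2HSV);z=X[...,2]
    rr=np.hypot(X[...,0]-.57,X[...,1]-.067)
    m=(rr<.08)&(z>.012)&(z<.026)&(C[...,0]>20)&(C[...,0]<35)&(C[...,1]>170)&(X[...,0]<.54)
    print(n,'mark',m.sum(),X[m].mean(0).round(4))
    m=(rr<.025)&(z>.214)&(C[...,1]>200)&((C[...,0]<8)|(C[...,0]>172)); print(n,'cap',m.sum(),((X[m].min(0)+X[m].max(0))/2).round(4),X[m].mean(0).round(4))
# silhouette fit of lantern frame+finial in each camera
def pts(x,y,yaw):
    c,s=np.cos(yaw),np.sin(yaw); out=[]
    def box(hx,hy,z0,z1,cx=0,cy=0):
        b=np.array([[cx+i*hx,cy+j*hy,k] for i in(-1,1) for j in(-1,1) for k in(z0,z1)])
        w=np.c_[b[:,0]*c-b[:,1]*s+x,b[:,0]*s+b[:,1]*c+y,b[:,2]+.012]; out.append(w)
    box(.007,.007,.070,.102); box(.005,.0045,.036,.070,0,.0115);box(.005,.0045,.036,.070,0,-.0115);box(.005,.016,.063,.07);box(.005,.016,.036,.045)
    return out
S=4
def rend(d,p):
    h,w=d['depth'].shape; m=np.zeros((h*S,w*S),np.uint8)
    K=np.array([[d['fx'],0,d['cx']],[0,d['fy'],d['cy']],[0,0,1.]])
    for w_ in pts(*p):
        q=cv2.projectPoints(w_,d['rvec'],d['tvec'],K,None)[0].reshape(-1,2)
        cv2.fillConvexPoly(m,cv2.convexHull(((q+.5)*S).round().astype(np.int32)),255)
    return cv2.GaussianBlur(cv2.resize(m,(w,h),interpolation=cv2.INTER_AREA)/255.,(3,3),.8)
def tgt(d):
    X=cloud(d);C=cv2.cvtColor(d['color'],cv2.COLOR_RGB2HSV).astype(int);rgb=d['color'].astype(int)
    near=(np.hypot(X[...,0]-.46,X[...,1]+.345)<.05)&(X[...,2]>.02)
    near=cv2.dilate(near.astype(np.uint8),np.ones((3,3)))
    t=np.clip((rgb[...,1]-70)/90.,0,1)*near   # yellow/wood vs red by green channel
    return t
T=[tgt(d) for d in ims]
def cost(p,ks):
    return sum(((rend(ims[k],p)-T[k])**2).sum() for k in ks)
for ks in([0],[1]):
    best=[]
    for yw in np.arange(0,np.pi,np.pi/12):
        r=min((minimize(lambda q:cost([q[0]/100,q[1]/100,q[2]],ks),[x0,-35,yw],method='Nelder-Mead',options=dict(initial_simplex=np.array([[x0,-35,yw],[x0+1,-35,yw],[x0,-34,yw],[x0,-35,yw+.2]]))) for x0 in(46.5,)),key=lambda r:r.fun)
        best.append((r.fun.round(2),*r.x.round(3)))
    print(ks,sorted(best)[:4])
for i,d in enumerate(ims):
    X=cloud(d);rgb=d['color'].astype(int)
    m=(np.hypot(X[...,0]-.465,X[...,1]+.348)<.03)&(X[...,2]>.05)&(X[...,2]<.08); p=X[m][:,:2]
    w,v=np.linalg.eigh(np.cov(p.T)); print('frame',i,m.sum(),p.mean(0),np.sqrt(w),np.degrees(np.arctan2(v[1,1],v[0,1])))
    m=(np.hypot(X[...,0]-.465,X[...,1]+.348)<.035)&(X[...,2]>.02)&(X[...,2]<.05)&(rgb[...,1]<100);print('body',m.sum(),X[m].mean(0))
```

```text
T mark 40 [0.5132 0.0664 0.0189]
T cap 88 [0.5707 0.0665 0.2179] [0.5706 0.0669 0.2177]
S mark 11 [0.5129 0.0689 0.0204]
S cap 38 [0.576  0.0701 0.2178] [0.5767 0.0698 0.2179]
[0] [(np.float64(1.93), np.float64(47.103), np.float64(-35.323), np.float64(-0.418)), (np.float64(1.95), np.float64(47.101), np.float64(-35.319), np.float64(2.712)), (np.float64(1.99), np.float64(47.129), np.float64(-35.317), np.float64(-0.443)), (np.float64(1.99), np.float64(47.13), np.float64(-35.32), np.float64(2.699))]
[1] [(np.float64(9.82), np.float64(46.705), np.float64(-35.013), np.float64(2.578)), (np.float64(9.83), np.float64(46.715), np.float64(-35.012), np.float64(2.581)), (np.float64(9.91), np.float64(46.629), np.float64(-35.067), np.float64(-0.568)), (np.float64(9.99), np.float64(46.7), np.float64(-35.039), np.float64(2.593))]
frame 0 30 [ 0.46809721 -0.34643571] [0.00388484 0.01153883] 51.87585077600994
body 126 [ 0.46565353 -0.34437614  0.04113599]
frame 1 41 [ 0.47622634 -0.34837783] [0.0036942 0.0114394] 68.93143004989093
body 82 [ 0.48470099 -0.34616004  0.03744007]
```

```bash
python3 -m jog '[0,0,0.8,0,0,-1,255, 0,0,0.8,0,0,-1,255, 0,0,0.75,0,0,-1,255, 0,0,0,0,0,-1,255, 0,0,0,0.83,-0.98,-0.5,255, 0,0,0,0.83,-0.98,0,255, 0,0,0,0.83,-0.98,0,255, 0,0,0,0.83,-0.98,0,255, 0,0,0,0.83,-0.98,0,255, 0,0,0,0.83,-0.98,0,255]' 20
python3 -m jog '[0,0,0,0.83,-0.98,0,255, 0,0,0,0.83,-0.98,0,255, 0,0,0,0.83,-0.98,0,255, 0,0,0,0.83,-0.98,0,255, 0,0,0,0.83,-0.98,0,255, 0,0,0,0.83,-0.98,0,255, 0,0,0,0.83,-0.98,0,255, 0,0,0,0.83,-0.98,0,255, 0,0,0,0.83,-0.98,0,255, 0,0,0,0.83,-0.98,0,255]'
```

```text
t: 0.93
position: [0.2281, -0.4162, 0.2949]
eef_rot: [-3.141, 0.001, 0.0]
wrist_force: [-0.5, 0.1, 0.4]
opening: 0.326
finger_force: 0.0
t: 1.77
position: [0.3941, -0.2201, 0.295]
eef_rot: [-3.141, 0.0, 0.001]
wrist_force: [0.4, -0.5, 0.5]
opening: 0.001
finger_force: 0.0
```

```bash
python3 -m jog '[0,0,0,0.83,-0.98,0,255, 0,0,0,0.83,-0.98,0,255, 0,0,0,0.83,-0.98,0,255, 0,0,0,0.83,-0.98,0,255, 0,0,0,0.83,-0.98,0,255, 0,0,0,0.83,-0.98,0,255, 0,0,0,0.83,-0.98,0,255, 0,0,0,0.83,-0.98,0,255, 0,0,0,0.83,-0.98,0,255, 0,0,0,0.83,-0.98,0,255]'
python3 -m jog '[0,0,0,0.83,-0.98,0,255, 0,0,0,0.83,-0.98,0,255, 0,0,0,0.83,-0.98,0,255, 0,0,0,0.83,-0.98,0,255, 0,0,0,0.83,-0.98,0,255, 0,0,0,0.83,-0.98,0,255, 0,0,0,0,0,0,255]'
python3 - <<'E'
from h import *
a=grab('top');b=grab('scene')
i=np.hstack([cv2.resize(a['color'][100:220,150:270],(390,390),interpolation=cv2.INTER_CUBIC),cv2.resize(b['color'][120:260,230:370],(390,390),interpolation=cv2.INTER_CUBIC)])
save(i,'pics/p1.png')
E
```

```text
t: 2.6
position: [0.5601, -0.0242, 0.2948]
eef_rot: [-3.142, 0.0, 0.002]
wrist_force: [0.3, 1.1, -0.2]
opening: 0.002
finger_force: 0.0
t: 3.18
position: [0.6608, 0.0958, 0.2921]
eef_rot: [-3.14, -0.006, 0.005]
wrist_force: [-0.1, -0.8, -1.4]
opening: 0.003
finger_force: 0.0
```

View pics/p1.png

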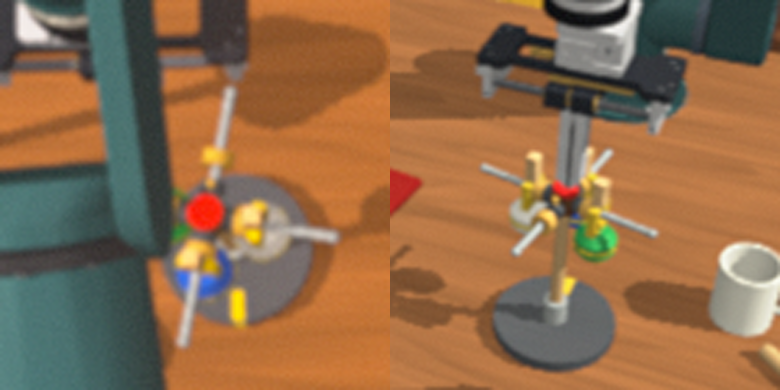

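```bash
python3 -m jog '[0,0,0,0,0,1,255, 0,0,0,0,0,1,255, 0,0,0,0,0,1,255, 0,0,0,0,0,1,255, 0,0,0,0,0,1,255, 0,0,0,0,0,0.5,255, 0,0,0,-0.1,0.67,0,255, 0,0,0,0.03,0.39,0,255, 0,0,0,0.03,0.39,0,255, 0,0,0,-0.03,0.39,0,255]'
python3 -m jog '[0,0,0,-0.03,0.39,0,255, 0,0,0,-0.2,0.757,0,255, 0,0,0,-0.33,0.71,0,255, 0,0,0,-0.45,0.64,0,255]'
```

```text
t: 4.12
position: [0.6585, 0.0546, 0.1875]
eef_rot: [-3.141, 0.001, -0.005]
wrist_force: [-0.6, 3.2, 0.8]
opening: 0.001
finger_force: 0.9
t: 4.45
position: [0.6377, 0.0037, 0.1859]
eef_rot: [3.141, -0.001, 0.002]
wrist_force: [0.6, 1.8, -0.4]
opening: 0.006
finger_force: 0.9
```

```bash
python3 -m jog '[0,0,0,-0.555,0.555,0,255, 0,0,0,-0.64,0.45,0,255, 0,0,0,-0.71,0.33,0,255, 0,0,0,-0.757,0.2,0,255, 0,0,0,-0.78,0.07,0,255, 0,0,0,-0.78,-0.07,0,255]'
python3 -m jog '[0,0,0,-0.757,-0.2,0,255, 0,0,0,-0.71,-0.33,0,255, 0,0,0,-0.64,-0.45,0,255, 0,0,0,-0.555,-0.555,0,255, 0,0,0,-0.45,-0.64,0,255, 0,0,0,-0.33,-0.71,0,255, 0,0,0,0,0,0,255]'
python3 - <<'E'
from h import *
a=grab('top');b=grab('scene')
i=np.hstack([cv2.resize(a['color'][100:220,150:270],(390,390),interpolation=cv2.INTER_CUBIC),cv2.resize(b['color'][120:260,230:370],(390,390),interpolation=cv2.INTER_CUBIC)])
save(i,'pics/p2.png')
E
```

```text
t: 4.95
position: [0.553, -0.0276, 0.1861]
eef_rot: [3.14, -0.004, 0.005]
wrist_force: [2.1, 0.4, -0.1]
opening: 0.002
finger_force: 1.0
t: 5.53
position: [0.483, 0.0341, 0.1859]
eef_rot: [-3.141, -0.003, 0.0]
wrist_force: [-0.4, 0.6, -0.4]
opening: -0.001
finger_force: 0.0
```

View pics/p2.png

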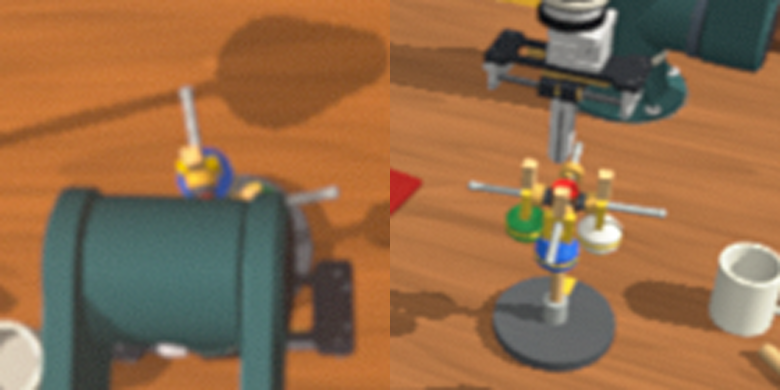

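The bare branch now points towards the robot, with the blue branch opposite it: tip at top-crop (187,90), green and white to the sides. Next I'll measure the angle from the visible branch tips.

```bash
cat >> h.py <<'E'
def branches(n,d,c):
    X=cloud(d);C=cv2.cvtColor(d['color'],cv2.COLOR_RGB2HSV)
    r=np.hypot(X[...,0]-c[0],X[...,1]-c[1])
    m=(r>.07)&(r<.108)&(X[...,2]>.19)&(X[...,2]<.212)&(C[...,1]<60)
    p=X[m][:,:2]-c; a=np.degrees(np.arctan2(p[:,1],p[:,0]))
    for k in range(4):
        # angle mod 90
        s=np.abs((a-k*90+180)%360-180)<45
        if s.sum()>3: print(n,k*90,s.sum(),'angle',np.median((a[s]-k*90+180)%360-180).round(2),X[m][s].mean(0).round(4))
E
python3 - <<'E'
from h import *
branches('T',load('top'),np.array([.5707,.0667]));branches('S',load('scene'),np.array([.5725,.0685]))
E
```

```text
T 0 33 angle 9.64 [0.6578 0.0817 0.2033]
T 270 31 angle 9.33 [ 0.585  -0.0197  0.2028]
S 0 22 angle 9.91 [0.6628 0.0841 0.2033]
S 90 31 angle 7.44 [0.5611 0.1572 0.2026]
S 180 52 angle 19.09 [0.4903 0.0416 0.2026]
S 270 24 angle 11.19 [ 0.5896 -0.0191  0.2024]
```

```bash
python3 -m jog '[0,0,0,0,-0.25,0,255, 0,0,0,0,-0.25,0,255, 0,0,0,0,-0.24,0,255, 0,0,0,0,0,0,255, 0,0,0,0,0.5,0,255, 0,0,0,0,1,0,255, 0,0,0,0,1,-0.5,255, 0,0,0,0,1,-1,200, 0,0,0,0,1,-1,120, 0,0,0,0,1,-1,120]'
python3 -m jog '[0,0,0,0,1,-1,120, 0,0,0,0,1,-0.5,120, 0,0,0,0,1,0,120, 0,0,0,0,1,0,120, 0,0,0,0,1,0,120, 0,0,0,0,1,0,120, 0,0,0,0,1,0,120, 0,0,0,0,1,0,120, 0,0,0,0,1,0,120, 0,0,0,0,1,0,120]'
python3 - <<'E'
from h import *
a=grab('top');b=grab('scene');print(sensors.read_state()['joint_pos'].round(3))
branches('T',a,np.array([.5707,.0667]));branches('S',b,np.array([.5725,.0685]))
i=np.hstack([cv2.resize(a['color'][100:220,150:270],(390,390),interpolation=cv2.INTER_CUBIC),cv2.resize(b['color'][120:260,230:370],(390,390),interpolation=cv2.INTER_CUBIC)])
save(i,'pics/p3.png')
E
```

```text
t: 6.47
position: [0.4842, -0.0642, 0.256]
eef_rot: [-3.141, 0.001, 0.0]
wrist_force: [0.2, 0.1, -0.4]
opening: 0.181
finger_force: 0.0
t: 7.3
position: [0.4841, -0.2646, 0.2854]
eef_rot: [3.141, -0.001, 0.001]
wrist_force: [0.1, 0.3, 0.2]
opening: 0.527
finger_force: 0.0
[-6.050e-01  9.100e-02  1.212e+00 -1.000e-03  1.840e+00  9.700e-01]
T 0 36 angle 2.41 [0.661  0.0703 0.2031]
T 90 34 angle 2.02 [0.5678 0.1571 0.203 ]
T 180 41 angle 2.06 [0.4816 0.0635 0.2032]
T 270 40 angle 1.79 [ 0.5735 -0.0206  0.203 ]
S 0 24 angle 2.76 [0.6623 0.0724 0.203 ]
S 90 29 angle 0.4 [0.5722 0.158  0.2022]
S 180 13 angle 1.35 [0.4821 0.0664 0.2032]
S 270 23 angle 3.84 [ 0.5782 -0.0192  0.2021]
```

View pics/p3.png

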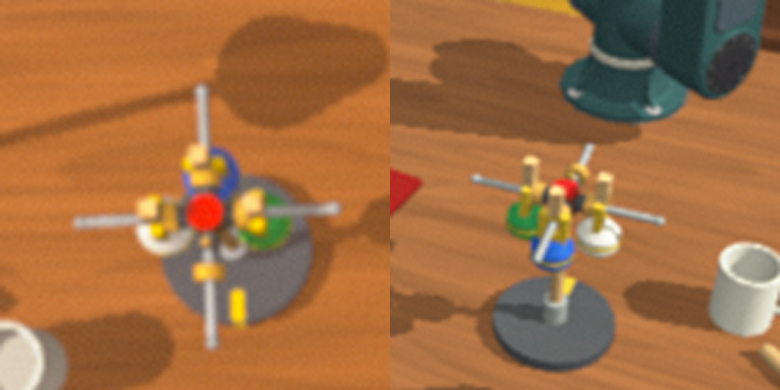

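```bash
python3 -m jog '[0,0,0,-0.15,0.87,0,120, 0,0,0,-0.15,0.87,0,120, 0,0,0,-0.15,0.87,0,120, 0,0,0,-0.15,0.87,0,120, 0,0,0,-0.15,0.87,0,120, 0,0,0.96,0,0,0.8,120, 0,0,0.96,0,0,0.8,120, 0,0,0.96,0,0,0.8,120, 0,0,0.96,0,0,0.8,120, 0,0,0.96,0,0,0.8,120]' 10
python3 -m jog '[0,0,0,0,0,1,120, 0,0,0,0,0,1,120, 0,0,0,0,0,1,120, 0,0,0,0,0,0,120]'
python3 - <<'E'
from h import *
a=grab('top');b=grab('scene')
i=np.hstack([cv2.resize(a['color'][165:245,310:410],(400,320),interpolation=cv2.INTER_CUBIC),cv2.resize(b['color'][140:220,145:245],(400,320),interpolation=cv2.INTER_CUBIC)])
save(i,'pics/p4.png');s=sensors.read_state();print(s['position'],s['joint_pos'].round(3))
E
```

```text
t: 8.23
position: [0.4693, -0.3494, 0.2048]
eef_rot: [-3.049, 0.754, -0.001]
wrist_force: [-0.4, -0.4, -0.1]
opening: 0.527
finger_force: 0.0
t: 8.57
position: [0.4673, -0.3475, 0.1404]
eef_rot: [-3.047, 0.745, 0.012]
wrist_force: [0.3, 0.3, -0.3]
opening: 0.527
finger_force: 0.0
[ 0.46903132 -0.34914175  0.14505311] [-0.737  0.184  1.382  0.     1.577  1.314]
```

View pics/p4.png

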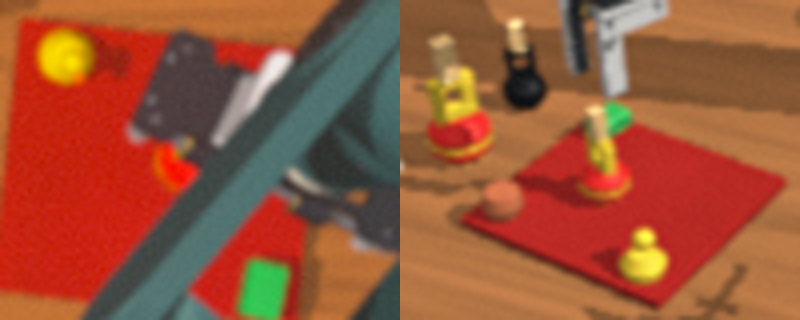

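```bash
python3 -m jog '[0,0,0,0.07,0.13,0.75,120, 0,0,0,0,0,0.75,120, 0,0,0,0,0,0.75,120, 0,0,0,0,0,0.75,120, 0,0,0,0,0,0,150, 0,0,0,0,0,0,180, 0,0,0,0,0,0,200, 0,0,0,0,0,0,220, 0,0,0,0,0,0,255, 0,0,0,0,0,0,255]' 8
python3 -m jog '[0,0,0,0,0,0,255, 0,0,0,0,0,0,255, 0,0,0,0,0,0,255]' 50
```

```text
t: 9.5
position: [0.47, -0.353, 0.0867]
eef_rot: [3.051, -0.747, 0.003]
wrist_force: [0.9, 0.2, -1.2]
opening: 0.145
finger_force: 8.3
t: 9.75
position: [0.4699, -0.3531, 0.0867]
eef_rot: [3.051, -0.747, 0.003]
wrist_force: [-0.0, 0.2, 4.0]
opening: 0.144
finger_force: 50.0
```

```bash
python3 -m jog '[0,0,0,0,0,-0.5,255, 0,0,0,0,0,-1,255, 0,0,-0.86,0,0,-1,255, 0,0,-0.86,0,0,-1,255, 0,0,-0.86,0,0,-1,255, 0,0,-0.86,0,0,-1,255, 0,0,-0.86,0,0,-1,255, 0,0,-0.87,0,0,-1,255, 0,0,0,-0.083,-0.5,0,255, 0,0,0,-0.083,-1,0,255]'
python3 -m jog '[0,0,0,-0.083,-1,0,255, 0,0,0,-0.083,-1,0,255, 0,0,0,-0.083,-1,0,255, 0,0,0,-0.083,-1,0,255, 0,0,0,-0.083,-1,0,255, 0,0,0,-0.083,-1,0,255, 0,0,0,-0.083,-1,0,255, 0,0,0,-0.083,-1,0,255, 0,0,0,-0.083,-1,0,255, 0,0,0,-0.083,-1,0,255]'
python3 -m jog '[0,0,0,-0.083,-1,0,255, 0,0,0,-0.083,-1,0,255, 0,0,0,-0.083,-1,0,255, 0,0,0,-0.083,-1,0,255, 0,0,0,-0.083,-1,0,255, 0,0,0,-0.083,-1,0,255, 0,0,0,-0.083,-1,0,255, 0,0,0,-0.083,-0.5,0,255, 0,0,0,0,0,0,255]'
```

```text
t: 10.58
position: [0.4648, -0.3238, 0.2356]
eef_rot: [3.14, 0.05, 0.001]
wrist_force: [0.4, 1.4, -1.9]
opening: 0.14
finger_force: 50.0
t: 11.42
position: [0.4396, -0.1217, 0.2335]
eef_rot: [-3.14, -0.054, 0.005]
wrist_force: [0.3, -0.1, -2.8]
opening: 0.147
finger_force: 50.0
t: 12.17
position: [0.4209, 0.0276, 0.2343]
eef_rot: [-3.14, -0.061, 0.004]
wrist_force: [1.0, -0.2, -2.4]
opening: 0.142
finger_force: 50.0
```

```bash
python3 -m jog '[0,0,0,-0.03,-0.85,0.35,255, 0,0,0,0,-0.85,0.34,255, 0,0,0,0,0,0,255, 0,0,0,0,0,0,255]'
python3 - <<'E'
from h import *
a=grab('top');b=grab('scene');s=sensors.read_state();print(s['position'],s['eef_rot'],s['wrist_force'])
i=np.hstack([cv2.resize(a['color'][130:230,150:270],(384,320),interpolation=cv2.INTER_CUBIC),cv2.resize(b['color'][140:240,230:350],(384,320),interpolation=cv2.INTER_CUBIC)])
save(i,'pics/p5.png')
E
```

```text
t: 12.5
position: [0.4198, 0.0593, 0.2207]
eef_rot: [3.14, 0.058, -0.003]
wrist_force: [0.0, -0.5, -2.1]
opening: 0.145
finger_force: 50.0
[0.42043866 0.05874756 0.22160392] [ 3.14002358e+00  5.55507216e-02 -1.85105786e-04] [-0.56667013  0.23977677 -2.1788347 ]
```

View pics/p5.png

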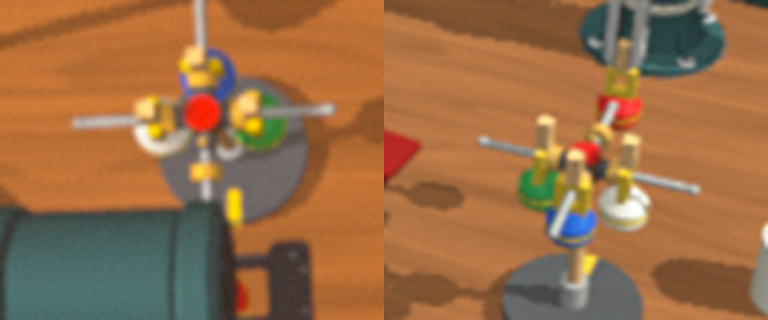

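In the scene crop the lantern hangs upright in the gripper at (620,80), its eye facing the bare branch tip near (612,110). I'll check the lateral alignment by fitting both in this one camera.

Run:
```python
from h import *
from scipy.optimize import minimize
b=load('scene');K=np.array([[b['fx'],0,b['cx']],[0,b['fy'],b['cy']],[0,0,1.]])
rgb=b['color'].astype(int);X=cloud(b)
C=cv2.cvtColor(b['color'],cv2.COLOR_RGB2HSV)
pr=lambda w:cv2.projectPoints(np.array(w,float).reshape(-1,3),b['rvec'],b['tvec'],K,None)[0].reshape(-1,2)
# lantern body (red) centroid vs projection of model cylinder at tool pose
m=(np.hypot(X[...,0]-.42,X[...,1]-.06)<.045)&(X[...,2]>.13)&(X[...,2]<.19)&(C[...,1]>180)&((C[...,0]<8)|(C[...,0]>172))
v,u=np.nonzero(m);print('red',m.sum(),u.min(),u.max(),v.min(),v.max(),u.mean(),v.mean())
my=(np.hypot(X[...,0]-.42,X[...,1]-.06)<.03)&(X[...,2]>.18)&(X[...,2]<.218)&(C[...,0]>20)&(C[...,0]<35)&(C[...,1]>150)
v,u=np.nonzero(my);print('yel',my.sum(),u.min(),u.max(),u.mean(),v.mean(),X[my].mean(0))
t=np.array([.4204,.0587,.2216])
def cyl(y):
    a=np.linspace(0,6.28,60);return pr(np.r_[[[t[0]+.024*np.cos(k),y+.024*np.sin(k),z] for k in a for z in(t[2]-.0747,t[2]-.0387)]])
for y in(.0567,.0587,.0607):
    q=cyl(y);print(y,q.min(0),q.max(0),'frame top corners',pr([[t[0],y+.016,t[2]-.005],[t[0],y-.016,t[2]-.005],[t[0],y,t[2]-.0207]]).round(1).tolist())
# branch pixels in scene: fit line, compare with projection of assumed branch
m=(np.hypot(X[...,0]-.571,X[...,1]-.067)<.112)&(X[...,0]<.50)&(X[...,2]>.19)&(X[...,2]<.215)&(C[...,1]<70)&(rgb.sum(-1)>250)
v,u=np.nonzero(m);print('branch px',list(zip(u,v)))
for x in(.461,.48,.50):print(x,pr([[x,.067-(.571-x)*.037,.2]]),pr([[x,.067-(.571-x)*.037,.204]]))
save(cv2.resize(b['color'][155:190,290:320],(600,700),interpolation=cv2.INTER_NEAREST)[:600],'pics/p6.png')
```

```text
red 52 297 309 170 179 304.0192307692308 173.32692307692307
yel 57 299 308 303.6666666666667 165.35087719298247 [0.42517845 0.06210116 0.20190717]
0.0567 [294.22374245 164.97895573] [309.06866497 181.49986098] frame top corners [[307.5, 161.7], [298.4, 159.6], [302.5, 164.5]]
0.0587 [294.77075739 165.10459271] [309.63549575 181.63524551] frame top corners [[308.1, 161.8], [298.9, 159.8], [303.1, 164.7]]
0.0607 [295.31830561 165.23035273] [310.20289169 181.77076429] frame top corners [[308.7, 161.9], [299.5, 159.9], [303.6, 164.8]]
branch px [(np.int64(300), np.int64(172)), (np.int64(301), np.int64(172)), (np.int64(300), np.int64(173)), (np.int64(301), np.int64(173)), (np.int64(302), np.int64(173)), (np.int64(300), np.int64(174)), (np.int64(301), np.int64(174)), (np.int64(299), np.int64(175)), (np.int64(300), np.int64(175)), (np.int64(298), np.int64(176)), (np.int64(299), np.int64(176)), (np.int64(300), np.int64(176)), (np.int64(298), np.int64(177)), (np.int64(299), np.int64(177))]
0.461 [[300.7821844  171.49280279]] [[300.88676567 170.50018628]]
0.48 [[299.30869055 174.61818332]] [[299.41133384 173.62032412]]
0.5 [[297.71859731 177.99087907]] [[297.81906307 176.98754461]]
```

View pics/p6.png

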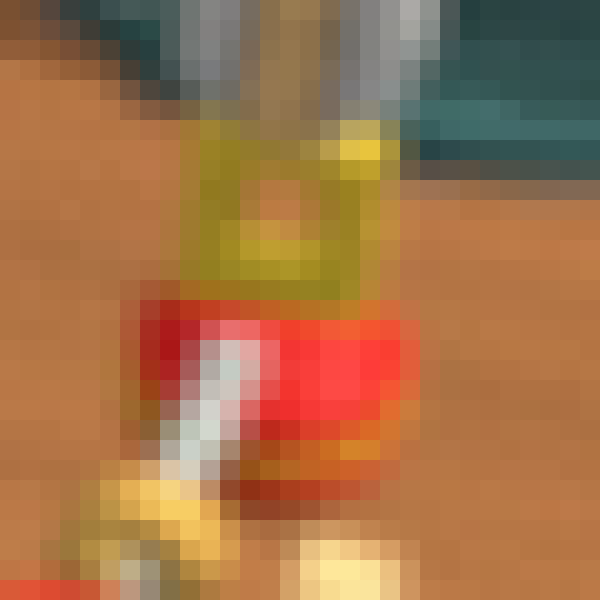

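```bash
python3 -m jog '[0,0,0,0,-0.11,0,255, 0,0,0,0.5,0,0,255, 0,0,0,0.5,0,0,255, 0,0,0,0.4,0,0,255, 0,0,0,0,0,0,255]'
python3 -m jog '[0,0,0,0.2,0,0,255, 0,0,0,0.2,0,0,255, 0,0,0,0,0,0,255]'
python3 -m jog '[0,0,0,0.2,0,0,255, 0,0,0,0.2,0,0,255, 0,0,0,0,0,0,255]'
```

```text
t: 13.02
position: [0.45, 0.0627, 0.2213]
eef_rot: [3.141, 0.057, -0.0]
wrist_force: [0.1, -0.4, -1.5]
opening: 0.144
finger_force: 50.0
t: 13.27
position: [0.4568, 0.0633, 0.2214]
eef_rot: [3.141, 0.058, -0.0]
wrist_force: [-0.1, -0.7, -1.7]
opening: 0.146
finger_force: 50.0
t: 13.52
position: [0.4648, 0.0637, 0.2216]
eef_rot: [3.141, 0.058, 0.001]
wrist_force: [0.3, 1.1, -1.2]
opening: 0.144
finger_force: 50.0
```

```bash
python3 -m jog '[0,0,0,0.2,0,0,255, 0,0,0,0.2,0,0,255, 0,0,0,0,0,0,255]'
python3 -m jog '[0,0,0,0.2,0,0,255, 0,0,0,0.2,0,0,255, 0,0,0,0.2,0,0,255, 0,0,0,0,0,0,255]'
python3 - <<'E'
from h import *
a=grab('top');b=grab('scene')
i=np.hstack([cv2.resize(a['color'][130:230,150:270],(384,320),interpolation=cv2.INTER_CUBIC),cv2.resize(b['color'][145:205,280:340],(320,320),interpolation=cv2.INTER_CUBIC)])
save(i,'pics/p7.png');branches('T',a,np.array([.571,.067]));branches('S',b,np.array([.5725,.0685]))
E
```

```text
t: 13.77
position: [0.4729, 0.0639, 0.2216]
eef_rot: [3.141, 0.058, 0.0]
wrist_force: [0.0, 0.0, -2.7]
opening: 0.149
finger_force: 50.0
t: 14.1
position: [0.4849, 0.0643, 0.2215]
eef_rot: [3.141, 0.058, 0.0]
wrist_force: [-0.0, 0.8, -2.3]
opening: 0.145
finger_force: 50.0
T 0 36 angle 2.21 [0.661  0.0703 0.203 ]
T 270 40 angle 1.68 [ 0.5735 -0.0206  0.2026]
S 0 25 angle 2.46 [0.6612 0.0724 0.2028]
S 90 28 angle 0.29 [0.5721 0.1587 0.2023]
S 180 8 angle 1.19 [0.4929 0.0663 0.2027]
S 270 22 angle 3.9 [ 0.5784 -0.02    0.2024]
```

View pics/p7.png

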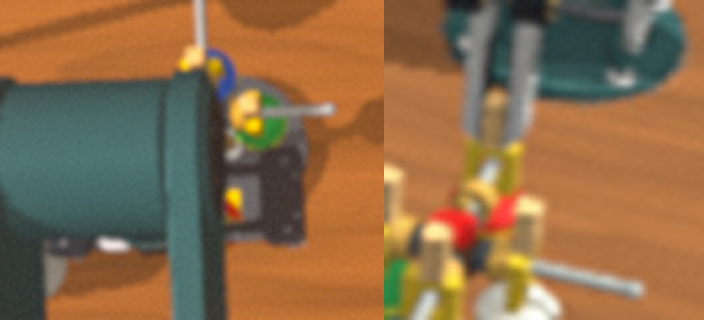

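The scene crop shows the branch entering the eye at (488,170): it's threaded, and the tree hasn't turned. Advancing to the keeper next.

```bash
python3 -m jog '[0,0,0,0.2,0,0.16,255, 0,0,0,0.2,0,0,255, 0,0,0,0.1,0,0,255, 0,0,0,0.1,0,0,255, 0,0,0,0.1,0,0,255]'
python3 -m jog '[0,0,0,0.1,0,0,255, 0,0,0,0.1,0,0,255, 0,0,0,0.1,0,0,255]'
python3 -m jog '[0,0,0,0.1,0,0,255, 0,0,0,0.1,0,0,255, 0,0,0,0.1,0,0,255]'
```

```text
t: 14.62
position: [0.4984, 0.0648, 0.2184]
eef_rot: [3.141, 0.058, -0.0]
wrist_force: [1.0, 0.6, -2.0]
opening: 0.146
finger_force: 50.0
t: 14.87
position: [0.5044, 0.0651, 0.2185]
eef_rot: [3.141, 0.058, 0.0]
wrist_force: [0.2, 0.1, -1.2]
opening: 0.145
finger_force: 50.0
t: 15.12
position: [0.5104, 0.0653, 0.2185]
eef_rot: [3.141, 0.058, 0.0]
wrist_force: [-0.1, 0.1, -1.2]
opening: 0.147
finger_force: 50.0
```

```bash
python3 -m jog '[0,0,0,0.08,0,0,255, 0,0,0,0.07,0,0,255]' | grep -E "pos|wrist"
python3 -m jog '[0,0,0,0.07,0,0,255, 0,0,0,0.08,0,0,255]'| grep -E "pos|wrist"
```

```text
position: [0.5134, 0.0654, 0.2184]
wrist_force: [-0.8, 0.7, -1.6]
position: [0.515, 0.0655, 0.2184]
wrist_force: [-4.0, 0.1, 0.1]
```

```bash
python3 -m jog '[0,0,0,0.08,0,0,255, 0,0,0,0.08,0,0,255, 0,0,0,0.08,0,0,255]' | grep -E "pos|wrist"
python3 -m jog '[0,0,0,0.08,0,0,255, 0,0,0,0.08,0,0,255]'| grep -E "pos|wrist"
python3 -m jog '[0,0,0,0.04,0,0,255, 0,0,0,0.04,0,0,255]'| grep -E "pos|wrist"
```

```text
position: [0.5207, 0.0657, 0.2184]
wrist_force: [-4.3, 0.0, -0.0]
position: [0.5242, 0.0658, 0.2184]
wrist_force: [-3.4, 0.0, -0.2]
position: [0.5259, 0.0659, 0.2184]
wrist_force: [-4.2, -1.0, -0.2]
```

```bash
python3 -m jog '[0,0,0,0.03,0,0,255, 0,0,0,0,0,0,255]' | grep -E "pos|wrist"
python3 -m jog '[0,0,0,0.03,0,0,255, 0,0,0,0,0,0,255]' | grep -E "pos|wrist"
python3 -m jog '[0,0,0,0.03,0,0,255, 0,0,0,0,0,0,255]' | grep -E "pos|wrist"
```

```text
position: [0.5263, 0.0659, 0.2184]
wrist_force: [-4.7, -0.5, 0.6]
position: [0.5263, 0.0659, 0.2184]
wrist_force: [-6.1, -0.9, 0.5]
position: [0.5264, 0.0659, 0.2184]
wrist_force: [-7.4, -0.5, 1.4]
```

It's home: position stalls at x≈0.5263 while the force rises about 1.3 N per 0.6 mm commanded. Now pressing up to about 10 N.

```bash
python3 -m jog '[0,0,0,0.04,0,0,255, 0,0,0,0,0,0,255]' | grep -E "pos|wrist"
python3 -m jog '[0,0,0,0.03,0,0,255, 0,0,0,0,0,0,255]' | grep -E "pos|wrist"
python3 -m jog '[0,0,0,0.01,0,0,255, 0,0,0,0,0,0,255, 0,0,0,0,0,0,255]' | grep -E "pos|wrist"
```

```text
position: [0.5265, 0.0659, 0.2184]
wrist_force: [-9.1, -0.8, 2.3]
position: [0.5265, 0.0659, 0.2184]
wrist_force: [-10.4, -0.3, 2.6]
position: [0.5265, 0.0659, 0.2184]
wrist_force: [-10.6, -0.2, 2.4]
```

```bash
python3 -m jog '[0,0,0,0,0,0,255, 0,0,0,0,0,0,255, 0,0,0,0,0,0,255]' | grep -E "pos|wrist"
python3 -m jog '[0,0,0,-0.1,0,0,255, 0,0,0,-0.08,0,0,255, 0,0,0,0,0,0,255]' | grep -E "pos|wrist"
python3 -m jog '[0,0,0,-0.02,0,0,255, 0,0,0,0,0,0.05,255, 0,0,0,0,0,0.04,255, 0,0,0,0,0,0,255]' | grep -E "pos|wrist"
```

```text
position: [0.5265, 0.0659, 0.2184]
wrist_force: [-11.2, -0.9, 2.7]
position: [0.5262, 0.0659, 0.2185]
wrist_force: [-2.2, -0.7, -1.3]
position: [0.5261, 0.0659, 0.2174]
wrist_force: [0.6, 0.8, -0.0]
```

```bash
python3 -m jog '[0,0,0,0,0,0,255, 0,0,0,0,0,0,255]' 5 | grep -E "pos|wrist|fing"
python3 -m jog '[0,0,0,0,0,0,210, 0,0,0,0,0,0,190, 0,0,0,0,0,0,170, 0,0,0,0,0,0,150, 0,0,0,0,0,0,150, 0,0,0,0,0,0,150]' 
python3 -m jog '[0,0,0,0,0,-0.2,150, 0,0,0,0,0,-0.5,150, 0,0,0,0,0,-0.5,150, 0,0,0,0,0,-1,150, 0,0,0,0,0,-1,150, 0,0,0,0,0,-1,150, 0,0,0,-0.8,0,-0.5,150, 0,0,0,-0.8,0.5,0,150, 0,0,0,0,1,0,150, 0,0,0,0,1,0,150]'
python3 -m jog '[0,0,0,0,1,0,150, 0,0,0,0,1,0,150, 0,0,0,0,1,0,150, 0,0,0,0,1,0,150, 0,0,0,0,1,0,150, 0,0,0,0,1,0,150, 0,0,0,0,1,0,150, 0,0,0,0,1,0,150, 0,0,0,0,1,0,150, 0,0,0,0,0,0,150]'
python3 - <<'E'
from h import *
a=grab('top');b=grab('scene')
i=np.hstack([cv2.resize(a['color'][100:220,150:270],(390,390),interpolation=cv2.INTER_CUBIC),cv2.resize(b['color'][140:220,260:340],(390,390),interpolation=cv2.INTER_CUBIC)])
save(i,'pics/p8.png');branches('T',a,np.array([.571,.067]))
E
```

```text
position: [0.526, 0.066, 0.2174]
wrist_force: [1.7, 0.2, 1.3]
finger_force: 5.0
t: 18.62
position: [0.5251, 0.0658, 0.2166]
eef_rot: [3.141, 0.058, -0.0]
wrist_force: [0.3, 1.1, -0.1]
opening: 0.406
finger_force: 0.0
t: 19.45
position: [0.4949, 0.0147, 0.3134]
eef_rot: [3.14, 0.061, 0.007]
wrist_force: [0.1, -0.0, -0.2]
opening: 0.415
finger_force: 0.0
t: 20.28
position: [0.5017, -0.1683, 0.3115]
eef_rot: [3.139, 0.051, 0.001]
wrist_force: [-0.1, 0.9, -0.2]
opening: 0.411
finger_force: 0.0
T 0 36 angle 2.18 [0.6611 0.0704 0.2027]
T 90 34 angle 2.13 [0.5677 0.1571 0.2031]
T 180 40 angle 2.13 [0.482  0.0637 0.2032]
T 270 40 angle 1.73 [ 0.5735 -0.0206  0.2028]
```

View pics/p8.png

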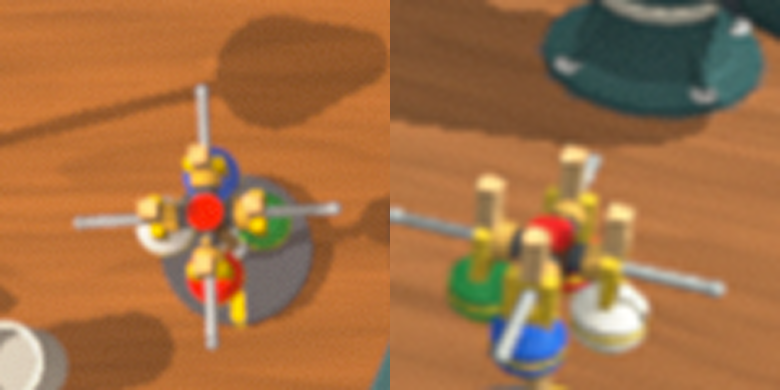

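The red lantern hangs upright on the bare branch at top-crop (213,270), next to the hub, with the branch over the yellow mark at (238,307). I'll let it settle, then hand in.

```bash
python3 -m jog '[0,0,0,0,0,0,150, 0,0,0,0,0,0,150, 0,0,0,0,0,0,150, 0,0,0,0,0,0,150, 0,0,0,0,0,0,150, 0,0,0,0,0,0,150, 0,0,0,0,0,0,150, 0,0,0,0,0,0,150, 0,0,0,0,0,0,150, 0,0,0,0,0,0,150]' | head -1
python3 -m jog '[0,0,0,0,0,0,150, 0,0,0,0,0,0,150, 0,0,0,0,0,0,150, 0,0,0,0,0,0,150, 0,0,0,0,0,0,150, 0,0,0,0,0,0,150, 0,0,0,0,0,0,150, 0,0,0,0,0,0,150, 0,0,0,0,0,0,150, 0,0,0,0,0,0,150]' | head -1
python3 -c "
from station import workorder;print(workorder.job_done())"
```

```text
t: 21.22
t: 22.05
the job is handed in; nothing more can be done
None
```

The job is handed in (verdict not shown): the bare branch points over the yellow mark, about 2° off, and the red lantern hangs on it; the keeper was felt home and pressed at 10–11 N (wrist reading), and nothing else was knowingly touched.

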